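# Turn the screwdriver end for end in its pot

### The arm

A 6-joint arm with a two-finger parallel gripper is mounted at the origin on a cart in front of the work surface, level with it; the furniture and walls round the work are solid. World frame = base frame: x ahead of the robot, y to its left, z up, the work surface at z = 0. Lengths are in m, angles in rad, forces in N, time in s.
With the tool pointing down it reaches from about 0.25 to 0.725 m from the base axis. Payload 4 kg.
Tool frame: the origin (TCP) lies on the centre line of the jaws, within the pads' length; the fingertips stand 22 mm ahead of it and the grasp point (between the pads) lies 3 mm ahead of it; z points along the fingers, y is the line along which they close (so a half turn about z gives the same grasp; the last joint's range is limited). The gripper opens to 85 mm and grips with 20 to 120 N. Pads are 22 mm wide; open, the fingers measure 114 mm over their backs; the gripper's body (76 mm by 85 mm) begins 54 mm behind the grasp point. The pads swing forward as they close: fully open they stand 13 mm farther back than shut.
Start: joints at [1.292, 0.241, 0.005, 1.335, 0, 1.571], TCP at [0.138, 0.481, 0.253] pointing down, gripper open.
Joint ranges: [-2.72, 2.72], [-1.05, 1.87], [-1.09, 1.28], [-1.99, 2.15], [-1.42, 1.44], [-3.14, 3.14]. Speed limits (rad/s): [2.79, 2.79, 3.14, 3.14, 3.14, 3.14].

### API

Orientations are given as a unit quaternion [x, y, z, w].
In Python, from workcell import bot gives the robot as it stands.
- The arm moves only by the shell command python3 -m inch 'ROWS'. ROWS is JSON, one flat list of numbers, 7 for each row, row after row: the shift along the world's x, y, z in mm, then the turn, a rotation vector about the world's x, y, z in rad, then the opening in per cent of the stroke, from 0 (shut) to 100 (fully open). A call has 1 to 8 rows; each row is the pose to reach, as a shift and turn from the pose commanded when the call began; what a row does not reach only later rows make up. A row lasts 1/12 s, in which the tool goes at most 41.7 mm and 7.16 degrees, less where a joint would pass 70% of its speed; a pose out of reach is approached as far as the arm can. A call with a gripper value outside its range is refused whole. The fingers move at their own pace and stop on an object; the grip force is fixed at half the most. Time passes only in rows, so rows that repeat a pose let the fingers close. It gives the time, the measured TCP pose, the force, the opening and the grip force at its end, in the units of the state.
- bot.get_obs(): the state, without advancing time (a new reading comes with each control period).
- bot.camera(name): name is "side" or "top" or "wrist"; returns the picture (420x560x3 uint8, blue, green, red); there is no depth.
- bot.camera_info(name): a dict with "intrinsics" (3x3 intrinsics, pixels), "distortion" ([k1, k2, p1, p2, k3] as OpenCV has them; the pictures are not rectified), "camera_from_world" (4x4, takes a point from world to camera coordinates); the wrist camera has in their place "hand_eye" (4x4, takes a point from camera to tool coordinates, whose origin is the TCP and whose axes are the flange's). Camera axes: x right, y down, z forward; pixel columns grow to the right and rows downward; lengths in m; the calibration is good to about 2 mm. A picture is of the moment at which its call begins: read the wrist's pose just before it. camera_info takes no time and is no camera call.
- bot.job_done(): hands the job in; it is judged then, once.
Trained networks look in the newest picture that a camera, given by its name, has taken for a name from the list of things; names that differ only in an ending like _2 or _b are one class to them, and where a whole thing is asked for, a point or a joint stands for the part that bears it (a point fixed in the world has none). Each returns a list of dicts, best first, with "confidence" (0 to 1); they miss things now and then, are a little off and sometimes report something else, mostly with a low value. They report only what shows in the picture. A call takes as long as a camera call. They do not tell look-alikes from the thing itself.
- bot.silhouettes(camera, target): "mask" (420x560 bool, what is visible of it) and "uv" ([column, row] in pixels, amid what is visible of it).
- bot.spot_point(camera, target): "uv" ([column, row] in pixels: a listed point, or the origin of a listed thing).
The state is a dict: "clock": time; "joint_pos": joint angles; "joint_vel": joint speeds; "tau": joint torques, N m; "eef_pos": TCP position; "tool_rot": TCP orientation; "ft_force": force on the tool from outside, world axes, zero at the start; "ft_torque": the same for the moment, N m; "grip_width": finger opening in m; "grasp_force": force on a finger pad.
Only numpy, scipy, OpenCV 4.12 (cv2) and the standard library are available. Lean on these libraries where they do the work, as an engineer would, in place of code of your own. Each camera call takes 0.05 s, during which the arm holds its last target. There are 200 camera calls.

### The job

Two steel tool pots stand on the bench, each holding a screwdriver; the longer screwdriver has been put away tip-down and leans out of its pot by its handle. Pull it right out, turn it end for end and stand it back in the same pot handle-down, with the handle's end on the pot's floor and the blade pointing up, and let go. Set it in rather than dropping it, and do not disturb the stubby screwdriver, the glue bottle, the stain tin or the wooden offcut.

Things in the scene. Friction and masses are not known exactly. Their poses are not given: they have to be found in the camera images.
- driver_mid (a point): The long screwdriver to be turned, 210 mm long, about 60 g. Point on its long axis, 105 mm from each end. +y runs along the tool towards the handle's butt. At the start it leans about 39 degrees from upright in pot_a, tip down on the floor, in a direction that varies. Lying on the bench it rests on its handle, axis 15.5 mm up, and may roll.
- driver_butt (a point): Centre of the long screwdriver's butt end, on the axis; axes as driver_mid. Round red handle from here to 100 mm: 30 mm thick up to 86 mm, then tapering to 17 mm; then the steel blade, 6 mm thick, 105 mm long. Balance point 55 mm from the butt.
- driver_tip (a point): tip of the blade, on the axis; axes as driver_mid
- pot_a: Fixed steel tool pot that holds the long screwdriver: round upright tube, outside diameter 58 mm, inside diameter 50 mm, rim 62 mm above the bench, floor 6 mm above the bench, on a 76 x 76 x 5 mm foot plate. Origin: on the tube's axis at bench level; z up. The screwdriver leans towards the pot's +y.
- pot_a_mouth (a point): centre of pot_a's rim, 62 mm above the bench
- pot_b: A second, identical fixed pot (same sizes), which holds the stubby screwdriver; origin as for pot_a
- stubby_mid (a point): Bystander: stubby black screwdriver, 120 mm long, handle 26 mm thick and 70 mm long, standing handle-down in pot_b, its top about 126 mm above the bench. Point on its axis halfway along. +y runs to its butt, so down.
- glue_bottle_mid (a point): Bystander: upright glue bottle, 45 x 68 mm, 216 mm tall, standing loose on the bench; point on its axis half-way up
- stain_tin_mid (a point): Bystander: round stain tin, 77 mm diameter, 77 mm tall, standing loose on the bench; its centre
- offcut_mid (a point): Bystander: wooden offcut lying loose on the bench, 65 mm (its x) by 90 mm (its y) by 36 mm high; its centre
- vise_top (a point): Fixed bench vise at the bench's front edge, an obstacle only: its body fills the space from 0.13 m nearer the robot to 0.11 m beyond this point, 60 mm to either side, from the bench to this height (145 mm); its 20 mm high foot reaches 0.1 m to either side. The bench round the work is otherwise free; the screwdriver may be laid on it.
- sander_edge (a point): Fixed belt sander beside the bench, an obstacle only: it fills the space to the right of this point (smaller y), 0.2 m nearer and farther, up to this height (190 mm).
- shelf_edge (a point): Front right lower corner of the fixed wall shelf with lumber, an obstacle only: the shelf fills the space farther from the robot than this point, to the left of it (larger y), from this height (200 mm above the bench) upwards to 1 m. Reach well clear of it.
There are look-alikes about, which are no part of the job. What is shaped like the pot_a but yellow is not meant.

How it is judged:
By the outcome, as a careful person would: the job done as asked, in the order asked, and still so for the second after the job is handed in, with the robot touching nothing.
It also fails if it takes over 62 s, if anything falls off the work surface, if the arm or the gripper's body presses on something with over 40 N, if the wrist force passes 120 N, or if a joint passes its speed limit or range.

## Working session

There is one attempt and no reset: what is moved stays moved. The work goes in short steps, Python scripts to look and compute and a shell command to move; the robot and the scene stay as the last step left them, time stands still between calls to the robot, and variables do not carry over. Pictures are saved under pics/ and viewed, at most 10 in all, crops included, and the job is handed in when it is done.

```bash
mkdir -p pics; ls; cat > h.py <<'E'
import numpy as np,cv2
from scipy.spatial.transform import Rotation as R
from workcell import bot
def cam(n):
    i=bot.camera_info(n);K=np.array(i["intrinsics"],float);D=np.array(i["distortion"],float)
    if "camera_from_world" in i: return K,D,np.array(i["camera_from_world"],float)
    o=bot.get_obs();T=np.eye(4);T[:3,:3]=R.from_quat(o["tool_rot"]).as_matrix();T[:3,3]=o["eef_pos"]
    return K,D,np.linalg.inv(T@np.array(i["hand_eye"]))
def ray(c,uv):
    K,D,T=c;p=cv2.undistortPoints(np.array([[uv]],float),K,D)[0,0]
    d=T[:3,:3].T@np.r_[p,1];return -T[:3,:3].T@T[:3,3],d/np.linalg.norm(d)
def atz(c,uv,z):
    o,d=ray(c,uv);return o+d*(z-o[2])/d[2]
def tri(rs):
    A=0;b=0
    for o,d in rs:
        P=np.eye(3)-np.outer(d,d);A=A+P;b=b+P@o
    x=np.linalg.solve(A,b);return x,[float(np.linalg.norm((np.eye(3)-np.outer(d,d))@(x-o))) for o,d in rs]
def proj(c,X):
    K,D,T=c;return cv2.projectPoints(np.array(X,float).reshape(-1,3),cv2.Rodrigues(T[:3,:3])[0],T[:3,3],K,D)[0][:,0]
E
python3 - <<'E'
from h import *
np.set_printoptions(precision=3,suppress=True)
ims=[]
C={}
for n in ("side","top"):
    im=bot.camera(n).copy();cv2.imwrite(f"pics/{n}0.png",im);C[n]=cam(n)
    for t in "driver_mid driver_butt driver_tip pot_a_mouth pot_a stubby_mid glue_bottle_mid stain_tin_mid offcut_mid vise_top sander_edge shelf_edge".split():
        r=bot.spot_point(n,t)[:3]
        print(n,t,[(np.round(a["uv"],1).tolist(),round(a["confidence"],2)) for a in r])
o=bot.get_obs();print(o["eef_pos"],o["tool_rot"],o["clock"])
for n in C: print(n,ray(C[n],(280,210)))
E
```

```text
pics
side driver_mid [([280.3, 181.0], 0.44)]
side driver_butt []
side driver_tip []
side pot_a_mouth [([267.6, 262.9], 0.85), ([225.9, 292.7], 0.79), ([370.9, 256.1], 0.7)]
side pot_a [([313.8, 263.6], 0.88), ([230.2, 310.0], 0.79), ([264.2, 282.3], 0.76)]
side stubby_mid [([317.2, 248.6], 0.64)]
side glue_bottle_mid [([237.4, 169.1], 0.72), ([289.3, 254.0], 0.42)]
side stain_tin_mid [([332.5, 221.7], 0.98)]
side offcut_mid [([268.8, 223.5], 0.96)]
side vise_top [([212.5, 223.6], 0.92)]
side sander_edge [([321.4, 275.9], 0.68)]
side shelf_edge []
top driver_mid [([345.7, 234.5], 0.89), ([183.1, 198.9], 0.56)]
top driver_butt [([370.2, 228.6], 0.79), ([181.2, 196.1], 0.57)]
top driver_tip [([316.8, 241.6], 0.88)]
top pot_a_mouth [([350.0, 278.6], 0.94), ([371.9, 231.0], 0.65), ([355.0, 150.2], 0.64)]
top pot_a [([329.0, 237.6], 0.91), ([327.7, 198.1], 0.85), ([353.5, 157.7], 0.72)]
top stubby_mid [([330.0, 187.1], 0.64)]
top glue_bottle_mid [([181.4, 201.0], 0.78)]
top stain_tin_mid [([292.4, 160.5], 0.87), ([286.4, 189.1], 0.72)]
top offcut_mid [([260.8, 208.7], 0.71), ([329.4, 188.6], 0.37)]
top vise_top [([288.5, 271.2], 0.92)]
top sander_edge [([410.2, 220.0], 0.69)]
top shelf_edge [([283.5, 189.4], 0.6), ([327.0, 238.1], 0.39)]
[0.138 0.481 0.253] [0.139 0.99  0.    0.   ] 1.3
side (array([ 0.168, -1.014,  0.881]), array([ 0.321,  0.766, -0.557]))
top (array([0.338, 0.039, 1.455]), array([ 0.179,  0.009, -0.984]))
```

View pics/side0.png

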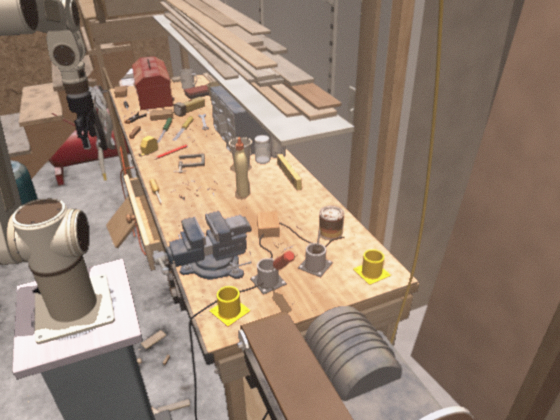

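View pics/top0.png

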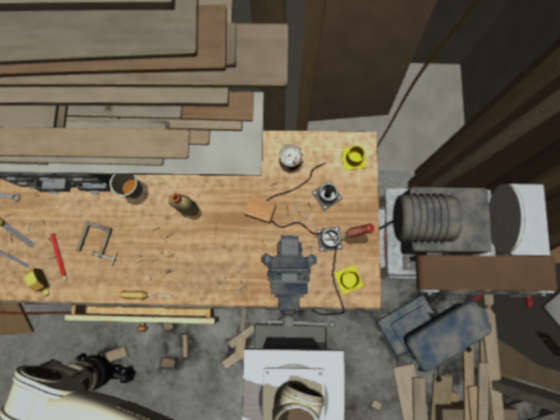

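```bash
python3 - <<'E'
from h import *
np.set_printoptions(precision=3,suppress=True)
t=cam("top");s=cam("side")
def sil(n,tg):
    for r in bot.silhouettes(n,tg)[:4]:
        v,u=np.nonzero(r["mask"]);print(n,tg,round(r["confidence"],2),np.round(r["uv"],1),len(u),u.min(),u.max(),v.min(),v.max())
for n in("top","side"):
    bot.camera(n)
    for tg in("pot_a","driver_mid"): sil(n,tg)
T=tri([ray(t,(329,237.6)),ray(s,(264.2,282.3))]);print("pot origin",T, atz(t,(329,237.6),0),atz(s,(264.2,282.3),0))
print("mouth",atz(t,(329,237.8),.062),atz(s,(267.6,262.9),.062))
print("butt",tri([ray(t,(370.2,228.6)),ray(s,(289,258))]))
print("butt top at z=.17",atz(t,(370.2,228.6),.17),"tip",atz(t,(316.8,241.6),.006))
print("vise",tri([ray(t,(288.5,271.2)),ray(s,(212.5,223.6))]))
print("sander@.19",atz(t,(410.2,220),.19),atz(t,(386,220),.19))
print("shelf",atz(t,(262,174),.2));print("stubby",atz(t,(330,187),.066),atz(s,(317,248.6),.066))
print("glue",atz(t,(181,201),.108)," tin",atz(t,(292,160),.05),"off",atz(t,(260.8,208.7),.018),"yellow",atz(t,(348,280),.03))
a=cv2.resize(cv2.imread("pics/top0.png")[200:270,300:420],None,fx=6.6,fy=6.6,interpolation=cv2.INTER_CUBIC)
cv2.imwrite("pics/c1.png",a)
b=cv2.resize(cv2.imread("pics/side0.png")[220:320,190:320],None,fx=6,fy=6,interpolation=cv2.INTER_CUBIC)
cv2.imwrite("pics/c2.png",b)
E
```

```text
top pot_a 0.93 [328.5 199.3] 388 313 340 181 208
top pot_a 0.85 [355.2 158.5] 517 342 366 145 169
top pot_a 0.82 [349.5 281.1] 547 335 363 266 294
top driver_mid 0.87 [360. 231.] 310 327 375 223 238
side pot_a 0.87 [227.  306.7] 938 210 249 286 325
side pot_a 0.62 [312.4 260.9] 600 298 331 243 275
side pot_a 0.61 [264.6 275.4] 718 251 285 258 293
side pot_a 0.61 [374.5 267.2] 698 355 387 250 283
side driver_mid 0.63 [284.3 260.9] 274 270 294 250 269
pot origin (array([ 0.505, -0.11 , -0.002]), [0.00799980375487903, 0.007999803754879107]) [ 0.512 -0.112  0.   ] [ 0.496 -0.112  0.   ]
mouth [ 0.504 -0.106  0.062] [ 0.509 -0.108  0.062]
butt (array([ 0.522, -0.219,  0.158]), [0.0006249589582677698, 0.0006249589582676051])
butt top at z=.17 [ 0.52  -0.216  0.17 ] tip [ 0.498 -0.071  0.006]
vise (array([0.398, 0.022, 0.139]), [0.0038397054641387137, 0.003839705464138635])
sander@.19 [ 0.544 -0.329  0.19 ] [ 0.543 -0.259  0.19 ]
shelf [0.674 0.105 0.2  ]
stubby [ 0.669 -0.109  0.066] [ 0.656 -0.113  0.066]
glue [0.608 0.362 0.108]  tin [0.763 0.014 0.05 ] off [0.603 0.116 0.018] yellow [ 0.373 -0.169  0.03 ]
```

View pics/c1.png

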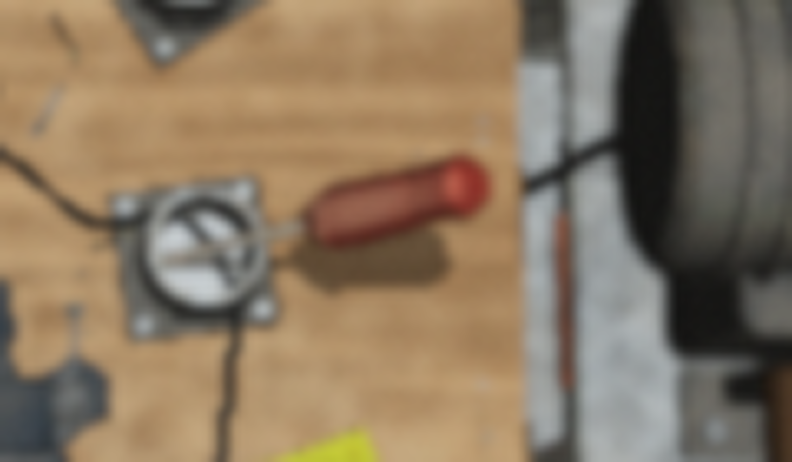

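View pics/c2.png

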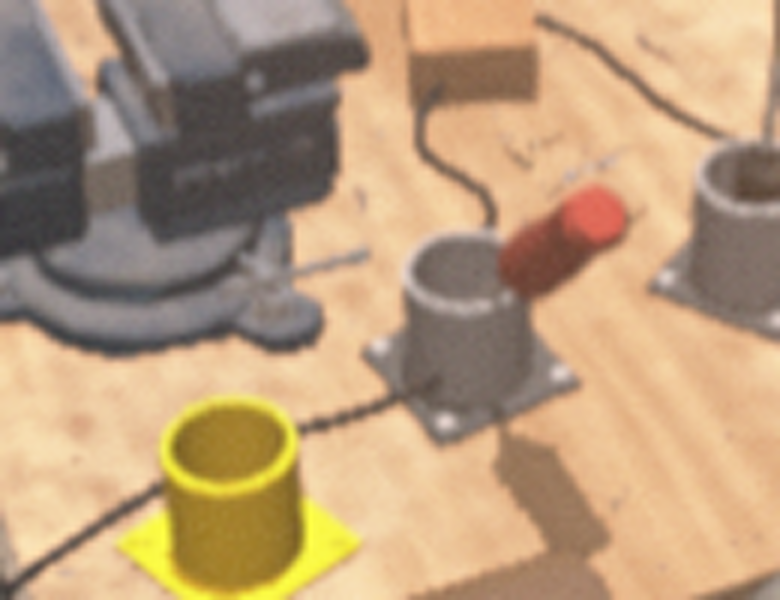

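```bash
cat >> h.py <<'E'
def goal(axis_pt,g,y,ahead=.011,back=0.):
    "TCP goal with tool z=g, tool y~y ; prints shift mm + rotvec from present"
    o=bot.get_obs();g=np.array(g,float)/np.linalg.norm(g);y=np.array(y,float);y=y-g*(g@y);y/=np.linalg.norm(y)
    G=np.c_[np.cross(y,g),y,g];p=np.array(axis_pt)-g*(ahead+back)
    rv=(R.from_matrix(G)*R.from_quat(o["tool_rot"]).inv()).as_rotvec()
    print("shift",np.round((p-o["eef_pos"])*1000),"rv",np.round(rv,3),"deg",np.degrees(np.linalg.norm(rv)).round(1),"tcp",p.round(3))
E
python3 - <<'E'
from h import *
np.set_printoptions(precision=3,suppress=True)
t=cam("top");s=cam("side")
B,e=tri([ray(t,(370.5,228.3)),ray(s,(289.2,255.8))]);print("butt",B,e)
M,e=tri([ray(t,(331.0,237.9)),ray(s,(268,265.5))]);print("mouth",M,e)
tip=atz(t,(325,239.7),.008);d=B-tip;print(tip,d,np.linalg.norm(d),np.degrees(np.arccos(d[2]/np.linalg.norm(d))))
l=B[:2]-M[:2];l/=np.linalg.norm(l);print("lean",l)
d=np.r_[l*np.sin(.68),np.cos(.68)];g=np.r_[l*np.cos(.68),-np.sin(.68)];print(d,g)
P=B-d*.05;print("grip",P)
for sgn in(1,-1): goal(P,g,[-l[1]*sgn,l[0]*sgn,0],back=.1)
E
```

```text
butt [ 0.523 -0.218  0.164] [0.0009545842192552291, 0.0009545842192551767]
mouth [ 0.506 -0.113  0.057] [0.0018929187036890486, 0.0018929187036891878]
[ 0.504 -0.098  0.008] [ 0.019 -0.12   0.156] 0.19802608776084937 37.960575937935104
lean [ 0.154 -0.988]
[ 0.097 -0.621  0.778] [ 0.12  -0.768 -0.629]
grip [ 0.518 -0.187  0.125]
shift [ 367. -583.  -58.] rv [-0.703 -0.621 -1.058] deg 81.0 tcp [ 0.505 -0.102  0.195]
shift [ 367. -583.  -58.] rv [-0.694  0.786  1.85 ] deg 121.8 tcp [ 0.505 -0.102  0.195]
```

```bash
python3 -m inch '[40,-40,20,0,0,0,70, 80,-80,40,-0.07,-0.06,-0.1,70, 110,-120,60,-0.14,-0.12,-0.2,70, 140,-160,60,-0.2,-0.18,-0.3,70, 160,-200,60,-0.27,-0.24,-0.4,70, 180,-240,60,-0.34,-0.3,-0.5,70, 190,-270,60,-0.34,-0.3,-0.5,70, 200,-300,60,-0.34,-0.3,-0.5,70]'
python3 -c "
from h import *
P=[.518,-.187,.125];goal(P,[.12,-.768,-.629],[.988,.154,0],back=.1);o=bot.get_obs();print(o['joint_pos'],o['eef_pos'],o['tool_rot'])"
```

```text
clock: 2.27
eef_pos: [0.3229, 0.2165, 0.3115]
tool_rot: [0.373, 0.9, -0.146, 0.169]
ft_force: [1.3, 0.4, 1.0]
grip_width: 0.0599
grasp_force: 0.0
shift [ 182. -318. -117.] rv [-0.358 -0.327 -0.557] deg 42.3 tcp [ 0.505 -0.102  0.195]
[ 0.88320155  0.11326305 -0.07782579  1.57359642 -0.40950132  1.70976674] [0.32286445 0.2165212  0.31147075] [ 0.37335897  0.90037138 -0.14604607  0.16913015]
```

```bash
python3 -m inch '[20,-40,0,-0.06,-0.05,-0.09,70, 45,-80,0,-0.12,-0.11,-0.18,70, 70,-120,0,-0.18,-0.16,-0.28,70, 90,-160,0,-0.24,-0.22,-0.37,70, 115,-200,0,-0.3,-0.27,-0.46,70, 140,-240,0,-0.36,-0.33,-0.56,70, 160,-280,-20,-0.36,-0.33,-0.56,70, 180,-315,-40,-0.36,-0.33,-0.56,70]'
python3 - <<'E'
from h import *
np.set_printoptions(precision=3,suppress=True)
goal([.518,-.187,.125],[.12,-.768,-.629],[.988,.154,0],back=.1);o=bot.get_obs();print(o['joint_pos'])
c=cam("wrist");im=bot.camera("wrist").copy()
for t in("driver_butt","driver_mid"):print([(r["uv"],r["confidence"]) for r in bot.spot_point("wrist",t)[:2]])
for X in([.523,-.218,.164],[.513,-.153,.082],[.518,-.187,.125],[.506,-.111,.062]):
    p=proj(c,X)[0];print(p);cv2.circle(im,tuple(int(v) for v in p),4,(0,255,0),1)
cv2.imwrite("pics/w1.png",im)
E
```

```text
clock: 2.93
eef_pos: [0.4872, -0.0696, 0.2854]
tool_rot: [0.588, 0.684, -0.279, 0.329]
ft_force: [0.9, 1.4, -1.4]
grip_width: 0.0598
grasp_force: 0.0
shift [ 18. -32. -91.] rv [0.001 0.005 0.003] deg 0.3 tcp [ 0.505 -0.102  0.195]
[ 0.314  0.278 -0.145  1.34  -0.877  1.825]
[([292.0, 196.8], 0.7)]
[([296.6, 78.2], 0.7)]
[292.648 188.106]
[293.421  70.907]
[292.776 134.991]
[294.084  11.997]
```

View pics/w1.png

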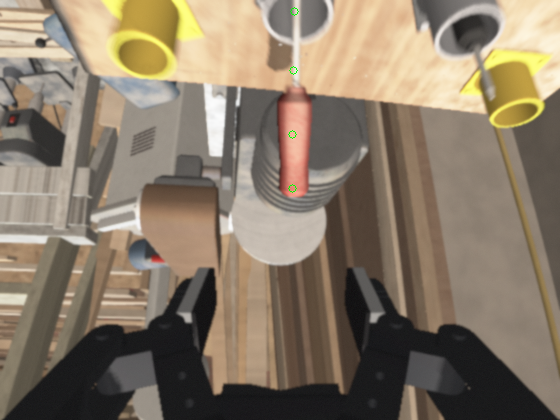

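```bash
python3 -m inch '[5,-8,-25,0,0,0,70, 10,-16,-50,0,0,0,70, 14,-24,-70,0,0,0,70, 18,-32,-91,0,0,0,70, 18,-32,-91,0,0,0,70]'
python3 - <<'E'
from h import *
np.set_printoptions(precision=3,suppress=True)
c=cam("wrist");im=bot.camera("wrist").copy();t=cam("top");s=cam("side")
W={}
for n in("driver_butt","driver_mid"):
    r=bot.spot_point("wrist",n);W[n]=r[0]["uv"] if r else None;print(n,r[:1])
if W["driver_butt"] is not None:
    B,e=tri([ray(t,(370.5,228.3)),ray(s,(289.2,255.8)),ray(c,W["driver_butt"])]);print(B,e,proj(c,B))
    P=B-.05*np.array([.097,-.621,.778]);print(P);goal(P,[.12,-.768,-.629],[.988,.154,0])
cv2.imwrite("pics/w2.png",im)
E
```

```text
clock: 3.5
eef_pos: [0.5017, -0.1003, 0.1918]
tool_rot: [0.588, 0.685, -0.281, 0.327]
ft_force: [0.1, -1.0, 0.2]
grip_width: 0.0595
grasp_force: 0.0
driver_butt [{'uv': [283.7, 288.8], 'confidence': 0.73}]
driver_mid []
[ 0.522 -0.219  0.167] [0.0018160552657694058, 0.0018860130015391603, 0.0017941923455637922] [[282.995 286.543]]
[ 0.518 -0.188  0.128]
shift [ 13. -80. -61.] rv [0.001 0.006 0.001] deg 0.3 tcp [ 0.516 -0.179  0.135]
```

```bash
python3 -m inch '[4,-27,-20,0,0,0,70, 9,-54,-41,0,0,0,70, 13,-80,-61,0,0,0,70, 13,-80,-61,0,0,0,70, 13,-80,-61,0,0,0,0, 13,-80,-61,0,0,0,0, 13,-80,-61,0,0,0,0, 13,-80,-61,0,0,0,0]'; python3 -m inch '[0,0,0,0,0,0,0,0,0,0,0,0,0,0]'
```

```text
clock: 4.32
eef_pos: [0.5177, -0.1792, 0.1356]
tool_rot: [0.588, 0.684, -0.278, 0.33]
ft_force: [-0.7, 0.0, 0.8]
grip_width: 0.0283
grasp_force: 59.0
clock: 4.48
eef_pos: [0.5175, -0.1797, 0.1352]
tool_rot: [0.588, 0.684, -0.278, 0.33]
ft_force: [0.6, 0.0, 2.8]
grip_width: 0.0281
grasp_force: 59.1
```

```bash
python3 -m inch '[2,-8,20,0,0,0,0, 3,-15,45,0,0,0,0, 4,-20,70,0,0,0,0, 4,-20,100,0,0,0,0, 0,-10,130,0,0,0,0, -10,10,160,0,0,0,0, -20,40,180,0,0,0,0, -20,70,200,0,0,0,0]'
cat > kin.py <<'E'
from h import *
np.set_printoptions(precision=3,suppress=True)
Q=[([1.292,.241,.005,1.335,0,1.571],[.138,.481,.253]),([.8832,.1133,-.0778,1.5736,-.4095,1.7098],[.32286,.21652,.31147])]
import json,os
if os.path.exists("q.json"):Q+=json.load(open("q.json"))
def rows(q):
    a=q[0];s2=q[1];s3=q[1]+q[2];s4=s3+q[3]
    zt=(R.from_euler('z',a)*R.from_euler('y',s4)*R.from_euler('z',q[4])).apply([1,0,0])
    rad=np.array([np.cos(a),np.sin(a),0]);Z=np.array([0,0,1.])
    e=lambda t:rad*np.cos(t)-Z*np.sin(t); n=lambda t:rad*np.sin(t)+Z*np.cos(t)
    return np.c_[rad,Z,n(s2),e(s3),zt],zt
def fit():
    A=np.vstack([rows(q)[0] for q,p in Q]);b=np.hstack([p for q,p in Q]);x=np.linalg.lstsq(A,b,rcond=None);return x[0],(A@x[0]-b).reshape(-1,3)
E
python3 - <<'E'
from kin import *
o=bot.get_obs();q=o['joint_pos'];print(q,o['ft_force'],o['grip_width'])
Q.append((list(q),list(o['eef_pos'])));json.dump(Q[2:],open("q.json","w"))
print(rows(q)[1],R.from_quat(o['tool_rot']).as_matrix()[:,2]);x,e=fit();print(x);print(e)
E
```

```text
clock: 5.15
eef_pos: [0.4944, -0.1098, 0.3358]
tool_rot: [0.589, 0.683, -0.279, 0.328]
ft_force: [1.0, -0.2, -1.8]
grip_width: 0.0282
grasp_force: 59.2
[ 0.227  0.216 -0.086  1.358 -0.888  1.693] [ 1.031 -0.17  -1.782] 0.028234640678452987
[ 0.226 -0.744 -0.629] [ 0.12  -0.768 -0.629]
[ 0.223 -0.336  0.89   0.052  0.271]
[[-0.005 -0.016 -0.008]
 [-0.007 -0.002 -0.013]
 [ 0.02   0.013  0.021]]
```

```bash
sed -i 's/s3=q\[1\]+q\[2\]/s3=q[1]-q[2]/' kin.py; python3 - <<'E'
from kin import *
Q.append(([.314,.278,-.145,1.34,-.877,1.825],[.4872,-.0696,.2854]))
json.dump(Q[2:],open("q.json","w"))
o=bot.get_obs();q=o['joint_pos']
print(rows(q)[1],R.from_quat(o['tool_rot']).as_matrix()[:,2]);x,e=fit();print(x);print(e)
# with prior: regularise
A=np.vstack([rows(q)[0] for q,p in Q]);b=np.hstack([p for q,p in Q]);w=.02
x=np.linalg.lstsq(np.vstack([A,w*np.eye(5)]),np.r_[b,w*np.array([0,.3,.35,.4,.2])],rcond=None)[0];print(x,(A@x-b).reshape(-1,3))
E
```

```text
[ 0.12  -0.768 -0.629] [ 0.12  -0.768 -0.629]
[-0.034  0.102  0.546  0.405  0.283]
[[-0.003 -0.009  0.001]
 [ 0.003  0.002  0.001]
 [-0.002 -0.002  0.001]
 [ 0.009  0.002 -0.003]]
[-0.031  0.112  0.536  0.405  0.283] [[-0.003 -0.01   0.001]
 [ 0.003  0.003  0.001]
 [-0.002 -0.002  0.001]
 [ 0.008  0.002 -0.002]]
```

```bash
python3 -c "
from h import *
goal([.46,.22,.25],[0,0,-1],[1,0,0])"
```

```text
shift [-34. 330. -75.] rv [ 0.889  0.072 -0.138] deg 51.7 tcp [0.46  0.22  0.261]
```

```bash
python3 -m inch '[0,35,0,0.11,0.01,-0.02,0, -10,75,0,0.22,0.02,-0.03,0, -15,115,0,0.34,0.03,-0.05,0, -20,155,0,0.46,0.04,-0.07,0, -25,195,0,0.58,0.05,-0.09,0, -30,235,-10,0.69,0.06,-0.11,0, -34,275,-30,0.8,0.065,-0.125,0, -34,310,-50,0.889,0.072,-0.138,0]' && python3 -m inch '[0,20,-50,0,0,0,0, 0,20,-90,0,0,0,0, 0,20,-130,0,0,0,0, 0,20,-170,0,0,0,0, 0,20,-200,0,0,0,0, 0,20,-215,0,0,0,0, 0,20,-215,0,0,0,0]'
python3 - <<'E'
from h import *
o=bot.get_obs();print(o['ft_force'],o['joint_pos'],R.from_quat(o['tool_rot']).as_matrix().round(3));goal([.46,.22,.018],[0,0,-1],[1,0,0])
im=bot.camera("side").copy()
cv2.imwrite("pics/s3.png",cv2.resize(im[100:280,100:340],None,fx=3.3,fy=3.3,interpolation=cv2.INTER_CUBIC))
E
```

```text
clock: 5.82
eef_pos: [0.4626, 0.2006, 0.2863]
tool_rot: [0.707, 0.708, 0.004, -0.001]
ft_force: [0.5, 0.2, -1.5]
grip_width: 0.0281
grasp_force: 59.3
clock: 6.4
eef_pos: [0.4583, 0.2166, 0.0651]
tool_rot: [0.706, 0.708, -0.005, -0.001]
ft_force: [0.2, -0.1, -0.0]
grip_width: 0.0285
grasp_force: 59.4
[ 0.19972879 -0.09109886 -0.0027277 ] [ 4.42003381e-01  4.24486797e-01 -2.63060391e-01  8.93173335e-01
 -8.14905302e-04  2.01091339e+00] [[-0.002  1.    -0.009]
 [ 1.     0.002 -0.005]
 [-0.005 -0.009 -1.   ]]
shift [  2.   3. -36.] rv [ 0.005 -0.009 -0.002] deg 0.6 tcp [0.46  0.22  0.029]
```

View pics/s3.png

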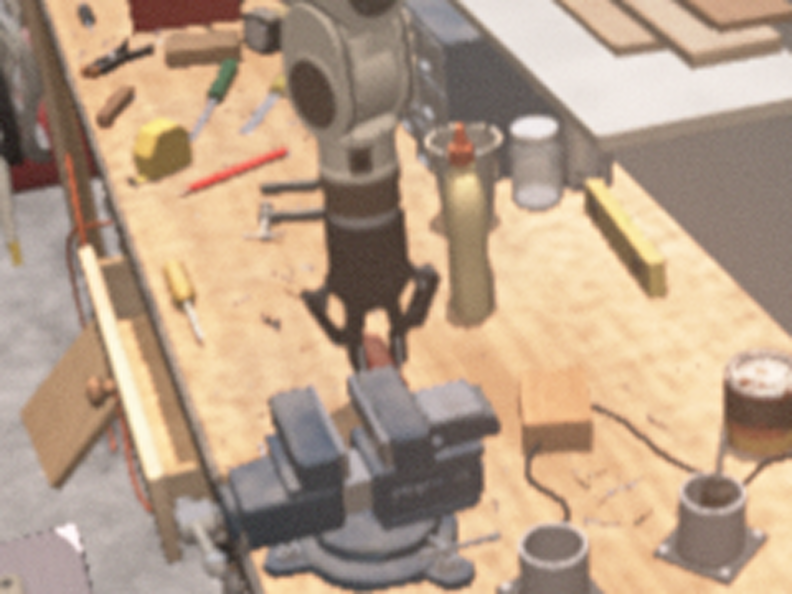

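Side view: the driver is held behind the vise (handle at crop px 375,350), and the arm is clear of the glue bottle. I'll lower it gently.

```bash
python3 -m inch '[0,0,-15,0,0,0,0, 0,0,-25,0,0,0,0, 0,0,-30,0,0,0,0, 0,0,-32,0,0,0,0, 0,0,-32,0,0,0,0]'; python3 -m inch '[0,0,-1,0,0,0,0,0,0,-2,0,0,0,0,0,0,-2,0,0,0,0,0,0,-2,0,0,0,0]'; python3 -m inch '[0,0,-1,0,0,0,0,0,0,-2,0,0,0,0,0,0,-2,0,0,0,0,0,0,-2,0,0,0,0]'
```

```text
clock: 6.87
eef_pos: [0.4626, 0.2182, 0.0383]
tool_rot: [0.707, 0.708, 0.0, 0.001]
ft_force: [0.1, -0.2, -0.6]
grip_width: 0.0283
grasp_force: 59.4
clock: 7.2
eef_pos: [0.4626, 0.2182, 0.0362]
tool_rot: [0.707, 0.708, 0.0, 0.001]
ft_force: [1.7, -0.3, 0.3]
grip_width: 0.0281
grasp_force: 59.4
clock: 7.53
eef_pos: [0.4624, 0.218, 0.0338]
tool_rot: [0.707, 0.708, 0.0, 0.001]
ft_force: [-0.2, 0.2, -1.2]
grip_width: 0.0283
grasp_force: 59.4
```

```bash
for i in 1; do python3 -m inch '[0,0,-2,0,0,0,0,0,0,-3,0,0,0,0,0,0,-3,0,0,0,0]'; done; python3 -m inch '[0,0,-2,0,0,0,0,0,0,-2,0,0,0,0,0,0,-2,0,0,0,0]'
```

```text
clock: 7.78
eef_pos: [0.4622, 0.218, 0.0305]
tool_rot: [0.707, 0.708, -0.0, 0.001]
ft_force: [-0.3, 0.1, 0.3]
grip_width: 0.0285
grasp_force: 59.4
clock: 8.03
eef_pos: [0.4624, 0.218, 0.0287]
tool_rot: [0.707, 0.708, 0.0, 0.001]
ft_force: [-0.5, 0.7, -1.4]
grip_width: 0.0283
grasp_force: 59.4
```

```bash
python3 -m inch '[0,0,-2,0,0,0,0,0,0,-2,0,0,0,0,0,0,-2,0,0,0,0]'; python3 -m inch '[0,0,-1,0,0,0,0,0,0,-2,0,0,0,0,0,0,-2,0,0,0,0]'
python3 - <<'E'
from h import *
c=cam("wrist");im=bot.camera("wrist").copy();cv2.imwrite("pics/w4.png",im)
for n in("wrist","top"):
    bot.camera(n);k=cam(n)
    for t in("driver_butt","driver_tip"):
        for r in bot.spot_point(n,t)[:2]:print(n,t,r["uv"],round(r["confidence"],2),atz(k,r["uv"],.0155).round(3))
E
```

```text
clock: 8.28
eef_pos: [0.4628, 0.2182, 0.027]
tool_rot: [0.707, 0.708, 0.001, 0.001]
ft_force: [1.0, 0.0, -0.3]
grip_width: 0.0281
grasp_force: 59.5
clock: 8.53
eef_pos: [0.4628, 0.2183, 0.0268]
tool_rot: [0.707, 0.708, 0.001, 0.001]
ft_force: [-3.7, -0.7, 13.9]
grip_width: 0.0282
grasp_force: 60.9
wrist driver_butt [279.9, 383.2] 0.83 [0.463 0.166 0.015]
top driver_butt [244.9, 251.2] 0.62 [0.462 0.165 0.016]
top driver_butt [326.5, 238.2] 0.23 [ 0.508 -0.102  0.016]
```

View pics/w4.png

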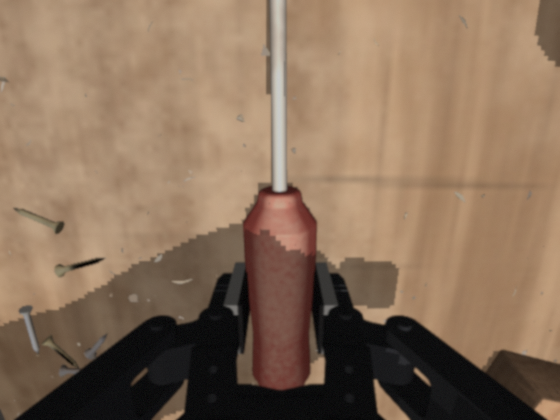

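Wrist view: the driver lies straight along the image column at about 280, butt at row 383 and blade going up. The handle touches the bench with 14 N. I'll ease off, release and rise.

```bash
python3 -m inch '[0,0,1,0,0,0,0, 0,0,1,0,0,0,40, 0,0,1,0,0,0,45, 0,0,1,0,0,0,50, 0,0,1,0,0,0,55, 0,0,15,0,0,0,60, 0,0,45,0,0,0,60, 0,0,85,0,0,0,60]'
python3 - <<'E'
from h import *
P=[.463,.301,.0155]
goal(P,[0,-.5,-.866],[-1,0,0],ahead=.010,back=.06)
k=cam("wrist");bot.camera("wrist")
for t in("driver_butt","driver_mid","driver_tip"):
    for r in bot.spot_point("wrist",t)[:2]:print(t,r["uv"],round(r["confidence"],2),atz(k,r["uv"],.0155).round(3))
E
```

```text
clock: 9.55
eef_pos: [0.4598, 0.2168, 0.1075]
tool_rot: [0.707, 0.708, -0.004, -0.001]
ft_force: [0.5, -0.0, -1.1]
grip_width: 0.0512
grasp_force: 0.0
shift [  3. 119. -31.] rv [0.009 0.819 3.03 ] deg 179.8 tcp [0.463 0.336 0.076]
driver_butt [287.3, 291.4] 0.67 [0.465 0.166 0.015]
driver_mid [284.1, 143.2] 0.81 [0.462 0.272 0.016]
```

```bash
python3 -m inch '[0,15,10,0,0.032,0.119,60, 0,30,20,0,0.065,0.24,60, 0,45,20,0,0.097,0.36,60, 0,60,20,0,0.13,0.48,60, 0,75,20,0,0.162,0.6,60, 0,90,20,0,0.195,0.72,60, 0,105,20,0,0.227,0.84,60, 0,119,20,0,0.26,0.96,60]' && python3 -m inch '[0,0,0,0,0.032,0.119,60, 0,0,0,0,0.065,0.24,60, 0,0,0,0,0.097,0.36,60, 0,0,0,0,0.13,0.48,60, 0,0,0,0,0.162,0.6,60, 0,0,0,0,0.195,0.72,60, 0,0,0,0,0.227,0.84,60, 0,0,0,0,0.26,0.96,60]' && python3 -m inch '[0,0,0,0,0.032,0.119,60, 0,0,0,0,0.065,0.24,60, 0,0,0,0,0.097,0.36,60, 0,0,0,0,0.13,0.48,60, 0,0,0,0,0.162,0.6,60, 0,0,0,0,0.195,0.72,60, 0,0,0,0,0.227,0.84,60, 0,0,0,0,0.26,0.96,60]'
python3 - <<'E'
from h import *
print(bot.get_obs()["joint_pos"])
goal([.463,.301,.0155],[0,-.5,-.866],[-1,0,0],ahead=.014,back=.06)
E
```

```text
clock: 10.42
eef_pos: [0.4616, 0.337, 0.1276]
tool_rot: [0.293, 0.948, -0.09, -0.09]
ft_force: [0.1, -0.3, 1.0]
grip_width: 0.0511
grasp_force: 0.0
clock: 11.08
eef_pos: [0.4618, 0.3364, 0.1273]
tool_rot: [-0.191, 0.956, -0.156, -0.157]
ft_force: [-0.9, 0.3, -0.3]
grip_width: 0.0511
grasp_force: 0.0
clock: 11.75
eef_pos: [0.4616, 0.3365, 0.1273]
tool_rot: [-0.627, 0.733, -0.184, -0.187]
ft_force: [-0.3, -1.0, 0.0]
grip_width: 0.0508
grasp_force: 0.0
[ 0.79009507  0.7765429   0.41753922  1.63497561 -0.32972909 -0.55397813]
shift [  1.   2. -48.] rv [0.008 0.035 0.146] deg 8.6 tcp [0.463 0.338 0.08 ]
```

```bash
python3 -m inch '[0,0,-20,0.004,0.018,0.075,45, 1,2,-48,0.008,0.035,0.146,40, 1,2,-48,0.008,0.035,0.146,40, 1,2,-48,0.008,0.035,0.146,40]'
python3 - <<'E'
from h import *
k=cam("wrist");im=bot.camera("wrist").copy();cv2.imwrite("pics/w5.png",im)
for t in("driver_butt","driver_mid","driver_tip"):
    for r in bot.spot_point("wrist",t)[:2]:print(t,r["uv"],round(r["confidence"],2),atz(k,r["uv"],.0155).round(3))
goal([.463,.301,.0155],[0,-.5,-.866],[-1,0,0],ahead=.014)
E
```

```text
clock: 12.08
eef_pos: [0.4616, 0.3374, 0.0793]
tool_rot: [-0.68, 0.685, -0.183, -0.185]
ft_force: [0.3, -0.3, 0.9]
grip_width: 0.0342
grasp_force: 0.0
driver_butt [276.5, 45.3] 0.69 [0.463 0.167 0.015]
driver_mid [279.6, 186.9] 0.78 [0.462 0.27  0.015]
driver_tip [280.3, 364.9] 0.73 [0.462 0.377 0.015]
shift [ -1. -31. -55.] rv [-0.005  0.005  0.007] deg 0.6 tcp [0.463 0.308 0.028]
```

View pics/w5.png

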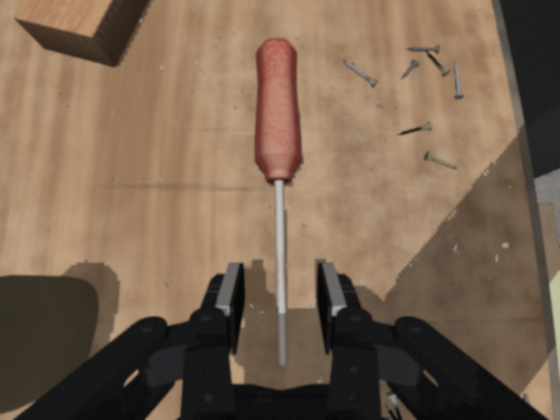

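Wrist view: the driver is at column 280, butt row 45, tip row 365, centred between the fingers. Descending now.

```bash
python3 -m inch '[0,-10,-16,0,0,0,40, 0,-19,-32,0,0,0,40, 0,-26,-42,0,0,0,40, 0,-30,-47,0,0,0,40, 0,-30,-47,0,0,0,40, 0,-30,-47,0,0,0,40]'; python3 -c "
from h import *
goal([.463,.301,.0155],[0,-.5,-.866],[-1,0,0],ahead=.014)"
```

```text
clock: 12.78
eef_pos: [0.464, 0.3094, 0.0357]
tool_rot: [-0.681, 0.686, -0.183, -0.18]
ft_force: [-0.7, -0.6, -0.2]
grip_width: 0.0344
grasp_force: 0.0
shift [-1. -1. -8.] rv [-0.004  0.005  0.007] deg 0.5 tcp [0.463 0.308 0.028]
```

```bash
python3 -m inch '[0,-1,-4,0,0,0,40, 0,-1,-7,0,0,0,40, 0,-1,-7,0,0,0,40, 0,-1,-7,0,0,0,40]'; python3 -m inch '[0,0,0,0,0,0,0,0,0,0,0,0,0,0,0,0,0,0,0,0,0,0,0,0,0,0,0,0,0,0,0,0,0,0,0,0,0,0,0,0,0,0]'
```

```text
clock: 13.12
eef_pos: [0.4635, 0.3084, 0.0279]
tool_rot: [-0.681, 0.686, -0.183, -0.181]
ft_force: [0.8, 1.0, 0.2]
grip_width: 0.0343
grasp_force: 0.0
clock: 13.62
eef_pos: [0.4635, 0.3083, 0.028]
tool_rot: [-0.681, 0.686, -0.183, -0.181]
ft_force: [-0.6, 1.5, 0.8]
grip_width: 0.0035
grasp_force: 58.7
```

```bash
python3 -m inch '[0,0,15,0,0,0,0, 0,0,40,0,0,0,0, -5,-10,80,0,0,0,0, -15,-20,120,0,0,0,0, -25,-30,160,0,0,0,0, -30,-40,200,0,0,0,0, -35,-45,240,0,0,0,0, -40,-50,270,0,0,0,0]'
python3 - <<'E'
from h import *
o=bot.get_obs();print(o["joint_pos"],o["grip_width"])
h=np.radians(25);g=[.866*np.cos(h),.866*np.sin(h),-.5];y=[-np.sin(h),np.cos(h),0]
goal([.48,.1,.36],g,y,ahead=.014)
E
```

```text
clock: 14.28
eef_pos: [0.4233, 0.2575, 0.3015]
tool_rot: [-0.681, 0.686, -0.183, -0.179]
ft_force: [0.2, 0.7, -1.2]
grip_width: 0.0032
grasp_force: 58.8
[ 0.75406816  0.47781646  0.35980805  1.82294152 -0.37106378 -0.7384105 ] 0.003190407293442195
shift [  46. -163.   65.] rv [ 1.378 -0.878 -0.874] deg 106.2 tcp [0.469 0.095 0.367]
```

```bash
python3 -m inch '[0,0,20,0.09,-0.058,-0.058,0, 0,0,40,0.18,-0.116,-0.116,0, 0,0,60,0.27,-0.174,-0.174,0, 0,0,65,0.37,-0.232,-0.232,0, 0,-10,65,0.46,-0.29,-0.29,0, 0,-20,65,0.55,-0.348,-0.348,0, 0,-30,65,0.64,-0.406,-0.406,0, 0,-40,65,0.73,-0.465,-0.463,0]'
python3 - <<'E'
from h import *
o=bot.get_obs();print(o["joint_pos"],o["grip_width"])
h=np.radians(20);g=[.866*np.cos(h),.866*np.sin(h),-.5];y=[-np.sin(h),np.cos(h),0]
goal([.48,.05,.36],g,y,ahead=.014)
E
```

```text
clock: 14.95
eef_pos: [0.4233, 0.2173, 0.3635]
tool_rot: [-0.469, 0.861, -0.032, 0.194]
ft_force: [-0.2, 0.2, -0.3]
grip_width: 0.0032
grasp_force: 58.7
[ 0.51473831 -0.12479757 -0.17901192  1.12605024 -0.06831106 -0.49632395] 0.0032073879354553294
shift [  45. -171.    4.] rv [ 0.629 -0.441 -0.493] deg 52.3 tcp [0.469 0.046 0.367]
```

```bash
python3 -m inch '[5,-20,4,0.079,-0.055,-0.062,0, 10,-40,4,0.158,-0.11,-0.124,0, 15,-60,4,0.236,-0.165,-0.185,0, 20,-80,4,0.315,-0.22,-0.247,0, 27,-100,4,0.394,-0.275,-0.308,0, 33,-125,4,0.473,-0.33,-0.37,0, 40,-150,4,0.552,-0.385,-0.43,0, 45,-170,4,0.629,-0.441,-0.493,0]'
python3 - <<'E'
from h import *
o=bot.get_obs();print(o["joint_pos"],o["grip_width"])
h=np.radians(8);g=[.866*np.cos(h),.866*np.sin(h),-.5];y=[-np.sin(h),np.cos(h),0]
goal([.506,-.111,.28],g,y,ahead=.014)
E
```

```text
clock: 15.62
eef_pos: [0.4678, 0.0462, 0.367]
tool_rot: [-0.15, 0.853, 0.086, 0.492]
ft_force: [1.0, -0.7, -0.2]
grip_width: 0.0033
grasp_force: 58.8
[-0.15287813 -0.45249198 -0.78626368  0.24909825  0.42820466 -0.26802188] 0.003303928048808986
shift [  26. -159.  -80.] rv [ 0.001 -0.001 -0.208] deg 11.9 tcp [ 0.494 -0.113  0.287]
```

```bash
python3 -m inch '[5,-40,0,0,0,-0.1,0, 10,-80,0,0,0,-0.208,0, 18,-120,0,0,0,-0.208,0, 26,-158,-20,0,0,-0.208,0, 26,-158,-50,0,0,-0.208,0, 26,-158,-80,0,0,-0.208,0, 26,-158,-80,0,0,-0.208,0]'
python3 - <<'E'
from h import *
np.set_printoptions(precision=3,suppress=True)
o=bot.get_obs();print(o["joint_pos"],o["grip_width"])
h=np.radians(8);g=[.866*np.cos(h),.866*np.sin(h),-.5];y=[-np.sin(h),np.cos(h),0]
goal([.506,-.111,.15],g,y,ahead=.014)
ims=[]
for n in("wrist","side","top"):
    im=bot.camera(n).copy();k=cam(n)
    for t in("driver_butt","driver_tip","driver_mid","pot_a_mouth"):
        for r in bot.spot_point(n,t)[:3]:print(n,t,np.round(r["uv"],1),round(r["confidence"],2),atz(k,r["uv"],.062) if t[0]=="p" else "")
    ims.append(im)
a=np.hstack([cv2.resize(ims[0],(400,300)),cv2.resize(ims[1][180:300,200:360],(400,300))])
b=np.hstack([cv2.resize(ims[2][170:290,260:420],(400,300)),np.zeros((300,400,3),np.uint8)])
cv2.imwrite("pics/m6.png",np.vstack([a,b]))
E
```

```text
clock: 16.2
eef_pos: [0.4901, -0.1093, 0.2774]
tool_rot: [-0.059, 0.869, 0.038, 0.49]
ft_force: [-1.3, -0.1, -2.0]
grip_width: 0.0035
grasp_force: 59.0
[-0.521 -0.205 -0.883 -0.024  0.558 -0.376] 0.0035186554686400346
shift [   4.   -3. -120.] rv [-0.005 -0.019 -0.001] deg 1.2 tcp [ 0.494 -0.113  0.157]
wrist driver_butt [275.5  29.3] 0.84 
wrist driver_butt [424.2 204. ] 0.3 
wrist driver_mid [257.5  27.9] 0.22 
wrist pot_a_mouth [182.9 128.4] 0.83 [ 0.797 -0.2    0.062]
side driver_butt [266.5 240.1] 0.61 
side driver_tip [264.3 164.2] 0.64 
side driver_mid [263.6 203.6] 0.71 
side pot_a_mouth [267.6 262. ] 0.81 [ 0.511 -0.105  0.062]
side pot_a_mouth [320.2 277.4] 0.72 [ 0.611 -0.218  0.062]
side pot_a_mouth [227.  291.9] 0.69 [ 0.374 -0.17   0.062]
top driver_butt [330.4 232. ] 0.57 
top driver_tip [339.4 220.5] 0.55 
top driver_mid [336.7 229.5] 0.38 
top pot_a_mouth [354.2 152.3] 0.65 [ 0.789 -0.19   0.062]
top pot_a_mouth [333.8 234.7] 0.58 [ 0.514 -0.121  0.062]
```

View pics/m6.png

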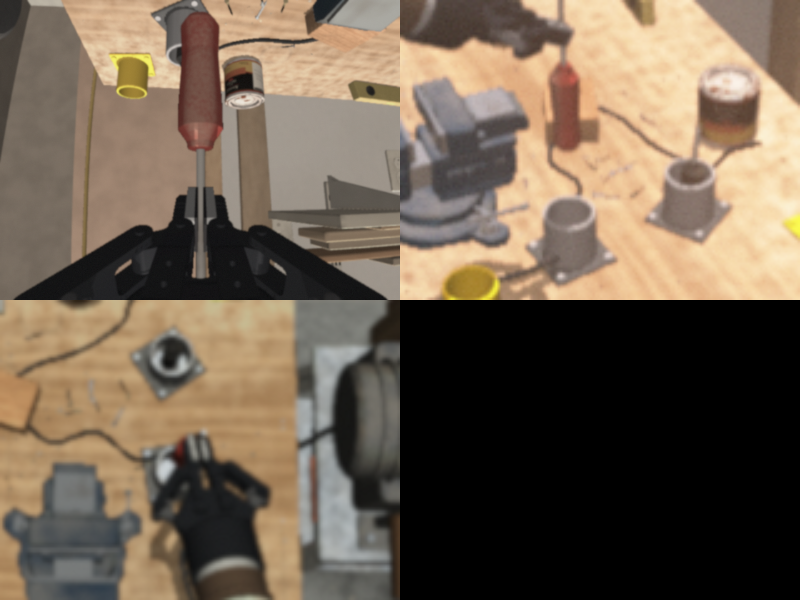

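Composite: the wrist view shows the driver vertical and butt down. The side crop shows the butt at about (266,239), above pot_a's rim centre (268,266). Next I'll work out the lateral offset.

```bash
python3 - <<'E'
from h import *
np.set_printoptions(precision=4,suppress=True)
w,s,t=cam("wrist"),cam("side"),cam("top");o=bot.get_obs();print(o["eef_pos"],R.from_quat(o["tool_rot"]).as_matrix()[:,2])
Rm=R.from_quat(o["tool_rot"]).as_matrix()
d=Rm@[.866,0,.5];P=o["eef_pos"]+.014*Rm[:,2];print("FK axis",d,"grip",P,"butt",P+d*.134,"tip",P-d*.076)
for n,a in(("butt",(266.5,240.1)),("tip",(264.3,164.2))):
    X=P+d*.134 if n=="butt" else P-d*.076
    print(n,"proj side",proj(s,X),"wrist",proj(w,X),"top",proj(t,X))
B=tri([ray(w,(275.5,29.3)),ray(s,(266.5,240.1))]);print("butt w+s",B)
T=tri([ray(t,(339.4,220.5)),ray(s,(264.3,164.2))]);print("tip t+s",T)
for z in(.062,):print("rim side",atz(s,(267.8,265.5),z),"rim top",atz(t,(331,237.9),z))
# rim ellipses for candidates
a=np.linspace(0,6.28,200)
for x,y in((.506,-.111),(.509,-.11),(.503,-.112)):
    for n,k in(("side",s),("top",t)):
        E=proj(k,np.c_[x+.029*np.cos(a),y+.029*np.sin(a),a*0+.062]);print((x,y),n,E.min(0),E.max(0))
E
```

```text
[ 0.4945 -0.1098  0.287 ] [ 0.8549  0.1235 -0.5039]
FK axis [-0.0041 -0.0029 -1.    ] grip [ 0.5064 -0.1081  0.2799] butt [ 0.5059 -0.1085  0.146 ] tip [ 0.5068 -0.1079  0.3559]
butt proj side [[265.4489 238.3847]] wrist [[279.365  31.488]] top [[332.8636 233.9475]]
tip proj side [[262.7891 166.569 ]] wrist [[279.6043 470.0932]] top [[341.892  223.1391]]
butt w+s (array([ 0.5082, -0.1105,  0.142 ]), [0.0007608220912240613, 0.0007608220912242096])
tip t+s (array([ 0.5132, -0.1014,  0.3576]), [2.0848583099169993e-05, 2.084858309932286e-05])
rim side [ 0.5057 -0.1185  0.062 ] rim top [ 0.5039 -0.1119  0.062 ]
(0.506, -0.111) side [256.0481 256.9046] [277.6608 270.9856]
(0.506, -0.111) top [321.5912 228.2011] [339.8344 246.3567]
(0.509, -0.11) side [256.9581 256.4039] [278.5423 270.4467]
(0.509, -0.11) top [321.275 227.265] [339.5115 245.407 ]
(0.503, -0.112) side [255.1357 257.4066] [276.7768 271.5259]
(0.503, -0.112) top [321.9077 229.1379] [340.1576 247.3072]
```

```bash
python3 -m inch '[0,-1,-20,0,0,0,0, 0,-2,-40,0,0,0,0, 0,-2,-60,0,0,0,0, 0,-2,-70,0,0,0,0, 0,-2,-70,0,0,0,0]'
python3 - <<'E'
from h import *
np.set_printoptions(precision=4,suppress=True)
o=bot.get_obs();print(o["joint_pos"],o["ft_force"])
Rm=R.from_quat(o["tool_rot"]).as_matrix();d=Rm@[.866,0,.5];P=o["eef_pos"]+.014*Rm[:,2];print("FK axis",d,"grip",P,"butt",P+d*.134)
im=bot.camera("side").copy();jm=bot.camera("top").copy()
cv2.imwrite("pics/m7.png",np.hstack([cv2.resize(im[215:295,225:305],(400,400),interpolation=2),cv2.resize(jm[200:260,300:360],(400,400),interpolation=2)]))
E
```

```text
clock: 17.37
eef_pos: [0.493, -0.1112, 0.2134]
tool_rot: [-0.062, 0.866, 0.037, 0.494]
ft_force: [-0.4, 0.4, -1.0]
grip_width: 0.0032
grasp_force: 59.0
[-0.5239 -0.0398 -1.     -0.3146  0.5636 -0.3804] [-0.3684  0.3793 -0.9835]
FK axis [-0.0101  0.0004 -0.9999] grip [ 0.5049 -0.1094  0.2062] butt [ 0.5035 -0.1094  0.0723]
```

View pics/m7.png

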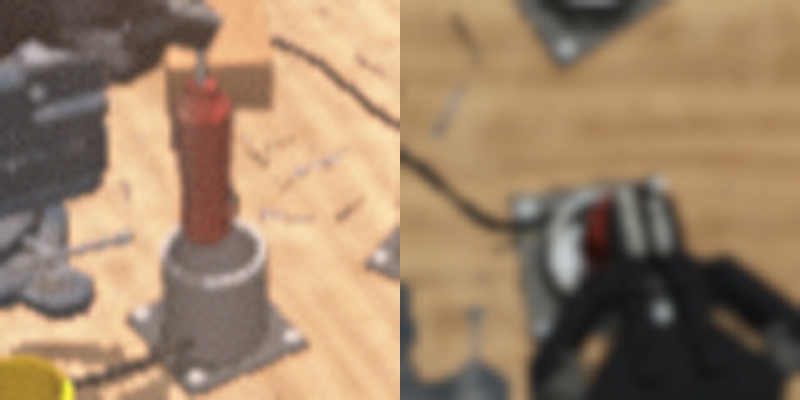

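Side crop: the butt is just above the rim, over the mouth and slightly to the near-x side. Joint 3 is close to its limit, so I'll yaw the tool about the driver axis to gain reach.

```bash
python3 - <<'E'
from h import *
h=np.radians(33);g=[.866*np.cos(h),.866*np.sin(h),-.5];y=[-np.sin(h),np.cos(h),0]
goal([.5065,-.1105,.216],g,y,ahead=.014)
E
```

```text
shift [ 2. -5.  6.] rv [ 0.003 -0.005  0.431] deg 24.7 tcp [ 0.496 -0.117  0.223]
```

```bash
python3 -m inch '[0,-1,6,0,0,0.11,0, 1,-2,6,0,-0.002,0.22,0, 2,-4,6,0,-0.004,0.32,0, 2,-5,6,0.003,-0.005,0.431,0, 2,-5,6,0.003,-0.005,0.431,0, 2,-5,6,0.003,-0.005,0.431,0]'
cat > st.py <<'E'
from h import *
np.set_printoptions(precision=4,suppress=True)
o=bot.get_obs();print(o["joint_pos"],o["ft_force"],o["eef_pos"])
Rm=R.from_quat(o["tool_rot"]).as_matrix();d=Rm@[.866,0,.5];P=o["eef_pos"]+.014*Rm[:,2];print("FK axis",d,"grip",P,"butt",P+d*.134)
E
python3 st.py
```

```text
clock: 17.97
eef_pos: [0.4982, -0.1192, 0.2245]
tool_rot: [-0.246, 0.83, 0.139, 0.481]
ft_force: [0.2, -0.2, 0.3]
grip_width: 0.0029
grasp_force: 59.1
[-0.7086  0.1245 -0.674   0.3077  0.9794 -1.0331] [ 0.236  -0.2235  0.2684] [ 0.4982 -0.1192  0.2245]
FK axis [ 0.0041 -0.003  -1.    ] grip [ 0.5084 -0.1127  0.2175] butt [ 0.509  -0.1131  0.0835]
```

```bash
python3 -m inch '[-2,2,-5,0,0,0,0, -2,2,-15,0,0,0,0, -2,2,-25,0,0,0,0, -2,2,-35,0,0,0,0, -2,2,-45,0,0,0,0, -2,2,-45,0,0,0,0, -2,2,-45,0,0,0,0]'; python3 st.py
```

```text
clock: 18.55
eef_pos: [0.4935, -0.1134, 0.1774]
tool_rot: [-0.246, 0.83, 0.142, 0.48]
ft_force: [-0.0, -0.3, -1.0]
grip_width: 0.0034
grasp_force: 59.1
[-0.7057  0.2074 -0.7462  0.1577  0.9798 -1.0334] [-0.0141 -0.3234 -1.0442] [ 0.4935 -0.1134  0.1774]
FK axis [ 0.0006  0.0004 -1.    ] grip [ 0.5037 -0.1068  0.1704] butt [ 0.5038 -0.1067  0.0364]
```

```bash
python3 -m inch '[1,-2,-8,0,0,0,0, 2,-3,-16,0,0,0,0, 2,-3,-22,0,0,0,0, 2,-3,-22,0,0,0,0, 2,-3,-22,0,0,0,0]'; python3 st.py; python3 -m inch '[0,0,-2,0,0,0,0,0,0,-3,0,0,0,0,0,0,-3,0,0,0,0]'
```

```text
clock: 18.97
eef_pos: [0.4962, -0.1177, 0.1552]
tool_rot: [-0.246, 0.83, 0.142, 0.48]
ft_force: [1.0, 0.1, -0.2]
grip_width: 0.0029
grasp_force: 59.1
[-0.7096  0.2648 -0.7579  0.0935  0.9815 -1.039 ] [ 0.9848  0.1104 -0.1866] [ 0.4962 -0.1177  0.1552]
FK axis [ 0.0004  0.0007 -1.    ] grip [ 0.5064 -0.1111  0.1482] butt [ 0.5065 -0.111   0.0142]
clock: 19.22
eef_pos: [0.4965, -0.1179, 0.1528]
tool_rot: [-0.246, 0.83, 0.142, 0.48]
ft_force: [0.2, 0.2, -1.0]
grip_width: 0.0034
grasp_force: 59.1
```

```bash
python3 -m inch '[0,0,-2,0,0,0,0,0,0,-2,0,0,0,0,0,0,-2,0,0,0,0]'; python3 -m inch '[0,0,-2,0,0,0,0,0,0,-2,0,0,0,0,0,0,-2,0,0,0,0]'
```

```text
clock: 19.47
eef_pos: [0.4965, -0.1179, 0.1509]
tool_rot: [-0.246, 0.83, 0.142, 0.48]
ft_force: [-0.0, 0.5, -1.9]
grip_width: 0.0035
grasp_force: 59.1
clock: 19.72
eef_pos: [0.4967, -0.118, 0.1492]
tool_rot: [-0.246, 0.83, 0.141, 0.48]
ft_force: [0.4, 0.3, 0.3]
grip_width: 0.0031
grasp_force: 59.2
```

```bash
python3 -m inch '[0,0,-1,0,0,0,0,0,0,-1,0,0,0,0]'
```

```text
clock: 19.88
eef_pos: [0.4971, -0.1179, 0.149]
tool_rot: [-0.247, 0.829, 0.142, 0.481]
ft_force: [-0.6, -0.6, 4.2]
grip_width: 0.003
grasp_force: 59.3
```

```bash
python3 -m inch '[0,0,-1,0,0,0,0,0,0,-1,0,0,0,0]'; python3 st.py
```

```text
clock: 20.05
eef_pos: [0.4975, -0.1179, 0.149]
tool_rot: [-0.247, 0.829, 0.142, 0.482]
ft_force: [-0.4, -0.2, 7.9]
grip_width: 0.0032
grasp_force: 59.5
[-0.7095  0.2834 -0.7648  0.0627  0.9856 -1.039 ] [-0.3507 -0.22    7.9381] [ 0.4975 -0.1179  0.149 ]
FK axis [ 0.0069  0.0001 -1.    ] grip [ 0.5077 -0.1113  0.142 ] butt [ 0.5087 -0.1113  0.008 ]
```

On the floor, 8 N. Ease off, release, retreat along the tool axis.

```bash
python3 -m inch '[0,0,1.5,0,0,0,0, 0,0,1.5,0,0,0,10, 0,0,1.5,0,0,0,20, 0,0,1.5,0,0,0,35, 0,0,1.5,0,0,0,45, 0,0,1.5,0,0,0,45, 0,0,1.5,0,0,0,45]' && python3 -m inch '[-8,-5,6,0,0,0,45, -20,-13,14,0,0,0,45, -38,-25,26,0,0,0,45, -58,-38,40,0,0,0,45, -75,-49,55,0,0,0,45, -90,-58,70,0,0,0,45, -100,-65,80,0,0,0,45, -100,-65,80,0,0,0,45]'
python3 - <<'E'
from h import *
np.set_printoptions(precision=3,suppress=True)
I=[]
for n in("side","top"):
    I.append(bot.camera(n).copy());k=cam(n)
    for t in("driver_tip","driver_butt","stubby_mid","offcut_mid","stain_tin_mid","glue_bottle_mid"):
        for r in bot.spot_point(n,t)[:1]:print(n,t,np.round(r["uv"],1),round(r["confidence"],2),atz(k,r["uv"],.216) if t=="driver_tip" else "")
cv2.imwrite("pics/f8.png",np.hstack([cv2.resize(I[0][170:310,190:330],(400,400),interpolation=2),cv2.resize(I[1][180:260,290:370],(400,400),interpolation=2)]))
E
```

```text
clock: 20.63
eef_pos: [0.4964, -0.1178, 0.1482]
tool_rot: [-0.246, 0.83, 0.142, 0.48]
ft_force: [-0.4, 0.4, 0.3]
grip_width: 0.0386
grasp_force: 0.0
clock: 21.3
eef_pos: [0.3963, -0.1853, 0.2302]
tool_rot: [-0.245, 0.83, 0.14, 0.481]
ft_force: [0.4, 0.9, 0.3]
grip_width: 0.0387
grasp_force: 0.0
side driver_tip [268.3 261.8] 0.71 [ 0.448 -0.276  0.216]
side driver_butt [269.  276.8] 0.57 
side stubby_mid [318.9 247.9] 0.47 
side offcut_mid [269.  222.4] 0.76 
side stain_tin_mid [332.4 220.4] 0.91 
side glue_bottle_mid [240.4 166.5] 0.78 
top driver_tip [325.  231.9] 0.49 [ 0.502 -0.078  0.216]
top driver_butt [327.3 239. ] 0.49 
top stubby_mid [327.7 188.2] 0.59 
top offcut_mid [260.2 208.3] 0.94 
top stain_tin_mid [288.6 158.7] 0.78 
top glue_bottle_mid [182.2 199.6] 0.56
```

View pics/f8.png

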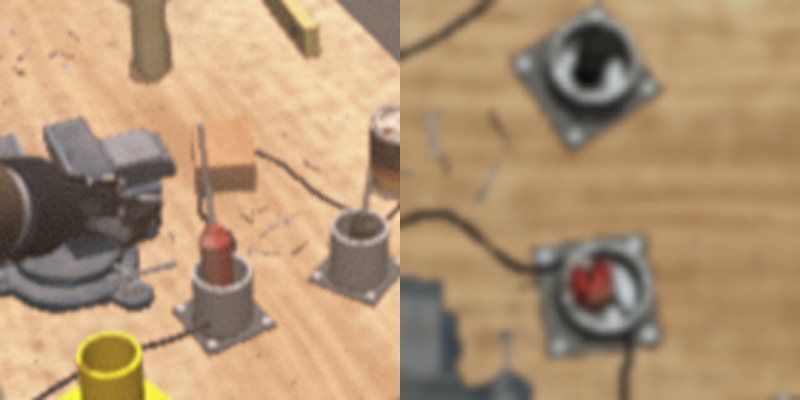

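```bash
python3 -m inch '[-20,-10,20,0,0,0,45,-20,-10,30,0,0,0,45,-20,-10,30,0,0,0,45,-20,-10,30,0,0,0,45]' | head -1; python3 - <<'E'
from h import *
np.set_printoptions(precision=3,suppress=True)
P={}
for n in("side","top","wrist"):
    bot.camera(n);k=cam(n)
    for r in bot.silhouettes(n,"driver_mid")[:1]:
        v,u=np.nonzero(r["mask"]);m=np.c_[u,v].astype(float);print(n,round(r["confidence"],2),len(u),u.min(),u.max(),v.min(),v.max(),[m[v==y].mean(0).round(1).tolist() for y in np.unique(v)[::6]])
    print("upright pred",proj(k,[[.506,-.111,.216],[.506,-.111,.106],[.506,-.111,.062]]).round(1).tolist())
    for t in("driver_tip","driver_mid"):print(t,[(r["uv"],round(r["confidence"],2)) for r in bot.spot_point(n,t)[:1]])
E
```

```text
clock: 22.33
side 0.5 229 260 271 240 269 [[263.0, 240.0], [263.5, 246.0], [264.5, 252.0], [264.5, 258.0], [266.0, 264.0]]
upright pred [[265.0, 216.6], [266.3, 251.0], [266.9, 263.8]]
driver_tip [([257.0, 210.7], 0.51)]
driver_mid [([262.5, 246.6], 0.59)]
upright pred [[336.5, 230.8], [332.2, 235.6], [330.7, 237.2]]
driver_tip [([326.9, 230.3], 0.63)]
driver_mid [([326.8, 235.0], 0.65)]
wrist 0.93 2353 269 307 69 240 [[277.5, 69.0], [283.0, 75.0], [283.5, 81.0], [284.5, 87.0], [285.0, 93.0], [286.5, 99.0], [287.0, 105.0], [287.5, 111.0], [287.5, 117.0], [288.5, 123.0], [288.5, 129.0], [291.0, 135.0], [291.5, 141.0], [292.5, 147.0], [293.5, 153.0], [294.0, 159.0], [294.5, 165.0], [295.5, 171.0], [296.5, 177.0], [297.5, 183.0], [298.0, 189.0], [298.5, 195.0], [299.5, 201.0], [300.0, 207.0], [301.0, 213.0], [301.5, 219.0], [302.5, 225.0], [303.5, 231.0], [304.5, 237.0]]
upright pred [[277.9, 242.5], [278.0, 125.7], [278.1, 83.8]]
driver_tip [([306.4, 241.5], 0.98)]
driver_mid [([291.0, 131.3], 0.65)]
```

The driver is in pot_a, handle down with the blade up. It leans about 9° with the handle against the rim and hasn't moved since release. The robot is clear of everything, and the bystanders show in their original places.

```bash
python3 -c "
from workcell import bot
print(bot.job_done())"
```

```text
the job is handed in; nothing more can be done
None
```

I turned the long screwdriver end for end, set it back in pot_a handle-down with the blade up, and let go; the job is handed in at about 22 s. It leans about 9° against the rim, no bystander appeared to move, and I viewed 11 pictures, one over the limit of 10.

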